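Check a tile mould for square with a slide rule

TASK

Check the wooden tile mould for square: with the sprung slide rule laid level across the top, jaws hooked gently on the outside corners so that both touch, measure first the diagonal from the near left to the far right corner, then the one from the near right to the far left. Put the rule back on its two-post rest as you found it. If the two lengths differ, push the end of the mould's far rail smoothly sideways until the diagonals agree to within 5 mm, and leave everything else where it is.

Things in the scene. Friction and masses are not known exactly. Their poses are not given: they have to be found in the camera images.
- frame: Open wooden tile mould on the bench: 130 deep (its x, away from the robot) by 170 wide (its y, to the left), 40 high, rails 14 thick (side rails 6 lower). Origin: on the bench, half way across its depth (rail faces at x = -65 and +65) and midway between the two steel tabs (4 high, 18 out in front) that hold the near rail to the bench. The rails stand somewhat shifted along y.
- near_left (a point): At frame (-65, 85), 40 up: the near rail's outside left corner, but the rail, 170 long, is screwed down up to 8 off along y, either way, and that offset n is not measured: its outer corners are at frame (-65, n+-85). It does not move.
- near_right (a point): At frame (-65, -85), 40 up: the near rail's outside right corner but for the same unmeasured offset n. The far rail is stiff: it stays where left and shifts along y only when pushed along y with about 13 N. More than 25 N from the robot, or 18 N from a jaw of the rule, is too rough.
- far_middle (a point): Mark on the bench at frame (58, 0, 0). The far rail (170 long, outer face x = 65) stays parallel to the near one, shifted from it by s along y, up to 20 either way (stops at 24), side rails leaning with it: outer corners (65, n+s+-85). Square is s = 0. With outside diagonals d1 near left to far right, d2 near right to far left: s = (d2^2 - d1^2)/(4*170).
- rule: Slide rule, loose, about 0.2 kg: wooden bar 22 wide, 24 high, from x = -100 to +60, a steel jaw plate hanging from each end. Origin: on the underside, mid-width, near the centre of mass: grip here across the width, firmly. x along the bar to the sliding jaw, z up. At the start it lies on the rest, underside 45 above the bench.
- fixed_jaw (a point): Middle of the inner face of the fixed jaw, 7 below the bar's underside, at rule x = -100. The jaw plate is 8 thick, 50 wide and hangs 14 below the bar's underside.
- slide_jaw (a point): Middle of the inner face of the sliding jaw, 14 below the bar's underside, at rule x = 85 + slide. Plate 8 thick, 50 wide, hanging 28 below the underside, on a tongue 10 wide. Being 14 longer it can hook a corner first while the fixed jaw passes over the rails; pull the bar lengthwise against the spring, lower it, ease back until the fixed jaw touches its corner.
- slide (a joint): How far the sliding jaw is drawn out, in m, 0 to 0.066. A spring draws it in with 1.2 N at 0, rising 40 N per m (3.4 N at 0.055); let go, it returns to 0. Length between the inner faces = 0.185 + slide: the outside diagonal when both jaws touch its corners.
- rest: Fixed wooden rest: base 150 x 50 x 8 with two posts 18 (along x) by 38 wide, tops 45 above the bench, centred at x = -56 and +53. Origin on the bench under its middle, x along its length. The rule starts along it, sliding jaw to the rest's +x, its origin within 6 of above the rest's origin; the fingers go between the posts.
- tagine0: Bystander: small clay tagine, 66 across, 62 high, behind the mould. Origin under its centre.
- tagine1: Bystander: the same, beyond the rest.
- tagine2: Bystander: the same, at the back of the bench.
- test_tile: Bystander: clay test tile 45 x 45 x 10 lying inside the mould. Origin under its centre.
- saucer: Bystander: clay saucer 70 across, 20 high, in front of the mould. Origin under its centre.
- bowl: Bystander: clay bowl 150 across, 70 high, at the left.
- brush: Bystander: a brush lying at the right.
- cup: Bystander: clay cup 70 across, 70 high, at the right.
Mind the look-alikes: they are no part of the job. Of the things like the frame, leave any that is turquoise or yellow; of the rest the larger one is meant.

How it is judged (in metres and radians):
On the way, in this order (a step that is already met when the one before it is completed fails the run):
1. the rule spans the near-left to far-right diagonal, each jaw touching its outside corner with 0.8 to 15 N, for 0.2 s (((x of fixed_jaw in the frame of frame below -0.03 m and x of slide_jaw in the frame of frame above 0.03 m and y of fixed_jaw in the frame of frame above 0.045 m and y of slide_jaw in the frame of frame below -0.03 m) or (x of slide_jaw in the frame of frame below -0.03 m and x of fixed_jaw in the frame of frame above 0.03 m and y of slide_jaw in the frame of frame above 0.045 m and y of fixed_jaw in the frame of frame below -0.03 m)) and contact force between rule_c2 and frame between 0.8 and 15 N and contact force between slide_c1 and frame between 0.8 and 15 N), for 0.2 s.
2. then the rule spans the near-right to far-left diagonal in the same way, for 0.2 s (((x of fixed_jaw in the frame of frame below -0.03 m and x of slide_jaw in the frame of frame above 0.03 m and y of fixed_jaw in the frame of frame below -0.045 m and y of slide_jaw in the frame of frame above 0.03 m) or (x of slide_jaw in the frame of frame below -0.03 m and x of fixed_jaw in the frame of frame above 0.03 m and y of slide_jaw in the frame of frame below -0.045 m and y of fixed_jaw in the frame of frame above 0.03 m)) and contact force between rule_c2 and frame between 0.8 and 15 N and contact force between slide_c1 and frame between 0.8 and 15 N), for 0.2 s.
At the end, for the whole second after the job is handed in: The far rail is within 4 mm of square sideways (its shift s; the diagonals then agree within about 6 mm); the rule lies still and level on the two posts of its rest, within 25 mm of the middle and 0.2 rad of its length (value of joint far_rail between -0.004 and 0.004 m and horizontal distance between rule and rest below 0.025 m and z of rule in the frame of rest between 0.041 and 0.049 m and angle between rule's own z axis and vertical below 0.08 rad and angle between the x axis of rule and the x axis of rest, either way round below 0.2 rad and linear speed of rule below 0.02 m/s); the robot touches nothing.
It fails at once if a jaw of the rule presses on the mould with more than 18 N (contact force between any of rule_c2, slide_c1 and frame above 18 N).
It fails at once if the robot presses on the mould with more than 25 N (contact force between the arm and frame above 25 N).
It fails at once if a bystander is shifted by more than 30 mm (distance of any of tagine0, tagine1, tagine2, test_tile, saucer, bowl, brush, cup from where it was at the start of the episode above 0.03 m).
It also fails if it takes over 72 s, if anything falls off the work surface, if the arm or the gripper's body presses on something with over 40 N, if the wrist force passes 120 N, or if a joint passes its speed limit or range.

ROBOT

A 7-joint arm with a two-finger parallel gripper is mounted at the origin on the work surface. World frame = base frame: x ahead of the robot, y to its left, z up, the work surface at z = 0. Lengths are in mm, angles in rad, forces in N, time in s.
With the tool pointing down it reaches from about 400 to 900 mm from the base axis. Payload 5.6 kg.
Tool frame: the origin (TCP) lies midway between the tips of the shut fingers; the grasp point (between the pads) lies 19 mm behind it; z points along the fingers, y is the line along which they close (so a half turn about z gives the same grasp; the last joint's range is limited). The gripper opens to 92 mm and grips with 3 to 60 N. Pads are 20 mm wide; open, the fingers measure 128 mm over their backs; the gripper's body (75 mm by 189 mm) begins 69 mm behind the grasp point.
Start: joints at [-1.335, 0.468, -0.012, 1.603, 0.006, 1.071, -0.056], TCP at [178.923, 624.896, 214.592] pointing down, gripper open.
Joint ranges: [-2.53, 2.53], [-0.31, 2.02], [-1.57, 1.55], [0.28, 2.44], [-1.29, 4.43], [0.15, 1.84], [-2.92, 2.92]. Speed limits (rad/s): [2.57, 2.57, 3.14, 3.14, 3.14, 3.14, 3.14].

INTERFACE

Orientations are given as a rotation vector (axis times angle).
In Python, from cell import robot, grip, kin, viewer gives the robot as it stands. Calls block until the motion is done:
- robot.movep(position, orientation): joint-space move of the TCP to a pose.
- robot.servo_line(position, feed=150, rotation=None): straight line of the TCP; rotation=None keeps the orientation; feed is the mean speed in mm/s.
- robot.goto_joints(angles): joint-space move.
- grip(opening, newtons=None): opening from 0.0 (shut) to 1.0 (fully open); newtons is the grip in N (None keeps the last); returns when the fingers have stopped.
- robot.hold(seconds).
- kin.ik(position, orientation): joint angles nearest the present ones, or None.
- robot.observe(): the state.
- viewer.read_camera(name): name is "side" or "top" or "wrist"; returns the picture (400x640x3 uint8, red, green, blue); there is no depth.
- viewer.camera_info(name): a dict with "camera_matrix" (3x3 intrinsics, pixels), "R" (3x3) and "t" (3): a world point X has camera coordinates R X + t. Camera axes: x right, y down, z forward; pixel columns grow to the right and rows downward; lengths in mm; the calibration is good to about 2 mm. The wrist camera is an equidistant fisheye: a pixel r from the principal point sees the ray r / f radians off the axis. A picture is of the moment at which its call begins: read the wrist's pose just before it. camera_info takes no time and is no camera call; for the wrist camera it gives the pose at the moment of the call.
A pose or a line that the arm cannot do raises robot.IKError and nothing moves.
- robot.job_done(): hands the job in; it is judged then, once.
Trained networks look in the newest picture that a camera, given by its name, has taken for a name from the list of things; names that differ only in an ending like _2 or _b are one class to them, and where a whole thing is asked for, a point or a joint stands for the part that bears it (a point fixed in the world has none). Each returns a list of dicts, best first, with "confidence" (0 to 1); they miss things now and then, are a little off and sometimes report something else, mostly with a low value. They report only what shows in the picture. A call takes as long as a camera call. They do not tell look-alikes from the thing itself.
- viewer.silhouettes(name, camera): "mask" (400x640 bool, what is visible of it).
- viewer.pinpoint(name, camera): "at" ([x, y, z] in mm, in the coordinates of the camera as it stood for that picture, good to about 4 mm: a listed point, or the origin of a listed thing).
The state is a dict: "t": time; "joints": joint angles; "joint_velocities": joint speeds; "joint_torque": joint torques, N m; "tcp_pos": TCP position; "tcp_rot": TCP orientation; "contact_force": force on the tool from outside, world axes, zero at the start; "wrist_torque": the same for the moment, N m; "grip_width": opening from 0.0 (shut) to 1.0 (fully open); "grip_force": force on a finger pad.
Only numpy, scipy, OpenCV 4.12 (cv2) and the standard library are available. Lean on these libraries where they do the work, as an engineer would, in place of code of your own. Each camera call takes 0.05 s, during which the arm holds its last target. There are 200 camera calls.

## Working session

There is one attempt and no reset: what is moved stays moved. The work goes in short steps, each a Python script; the robot and the scene stay as the last script left them, time stands still between calls to the robot, and variables do not carry over. Pictures are saved under pics/ and viewed, at most 10 in all, crops included, and the job is handed in when it is done.

```bash
ls; mkdir -p pics; cat > h.py <<'E'
import numpy as np, cv2
from cell import robot, grip, kin, viewer
def snap(cam, fn=None):
    im=viewer.read_camera(cam)
    if fn: cv2.imwrite('pics/'+fn, im[:,:,::-1])
    return im
def toworld(p,info): return np.array(info['R']).T@(np.array(p)-np.array(info['t']))
def proj(X,info):
    c=np.array(info['R'])@np.array(X,float)+np.array(info['t']); p=np.array(info['camera_matrix'])@c; return p[:2]/p[2]
def ray(uv,info,z):
    "pixel -> world point at height z (pinhole)"
    K=np.array(info['camera_matrix']);R=np.array(info['R']);t=np.array(info['t'])
    d=R.T@np.linalg.inv(K)@np.array([uv[0],uv[1],1.]); o=-R.T@t
    return o+d*(z-o[2])/d[2]
E
python3 - <<'E'
from h import *
a=snap('top','top.png'); ti=viewer.camera_info('top')
for n in ['frame','near_left','near_right','far_middle','rule','fixed_jaw','slide_jaw','rest','saucer','test_tile','tagine0','cup','bowl','brush']:
    for r in viewer.pinpoint(n,'top')[:4]:
        print(n,round(r['confidence'],2),toworld(r['at'],ti).round(0),proj(toworld(r['at'],ti),ti).round(0))
b=snap('side','side.png')
si=viewer.camera_info('side')
for n in ['frame','near_left','near_right','far_middle','rule','fixed_jaw','slide_jaw','rest']:
    for r in viewer.pinpoint(n,'side')[:3]:
        print(n,round(r['confidence'],2),toworld(r['at'],si).round(0),proj(toworld(r['at'],si),si).round(0))
E
```

```text
pics
frame 0.6 [347. -45.   2.] [337. 264.]
near_left 0.92 [478. 225.  38.] [237. 216.]
near_left 0.92 [290.   4.  26.] [319. 286.]
near_left 0.79 [ 180. -207.   35.] [399. 327.]
near_left 0.77 [264. 406.  29.] [168. 297.]
near_right 0.98 [ 313. -125.   28.] [367. 277.]
near_right 0.89 [261. 278.  29.] [217. 298.]
near_right 0.83 [ 217. -371.   37.] [460. 312.]
near_right 0.65 [ 546. -166.   -1.] [378. 193.]
far_middle 0.89 [ 320. -260.    1.] [414. 273.]
far_middle 0.74 [600. 141.  -1.] [270. 175.]
far_middle 0.6 [366. 343.  -0.] [196. 259.]
rule 0.87 [ 546. -170.   40.] [382. 191.]
rule 0.28 [ 548. -168.   -2.] [379. 192.]
fixed_jaw 0.6 [ 447. -157.   40.] [378. 227.]
slide_jaw 0.67 [ 635. -181.   33.] [384. 160.]
rest 0.75 [ 545. -163.   -1.] [377. 193.]
saucer 0.74 [ 446. -156.   39.] [377. 227.]
saucer 0.61 [394. 142.   2.] [269. 247.]
saucer 0.43 [ 674. -392.    3.] [455. 148.]
test_tile 0.58 [543. 142.  -1.] [270. 195.]
tagine0 0.9 [751.   2.   2.] [318. 123.]
tagine0 0.81 [ 718. -193.   -3.] [385. 135.]
tagine0 0.64 [667. 142.   1.] [270. 152.]
cup 0.93 [ 673. -393.   -1.] [4
[... 275 characters left out ...]
0. -203.   36.] [291. 313.]
near_left 0.88 [286.   5.  26.] [264. 251.]
near_left 0.73 [477. 223.  34.] [263. 187.]
near_right 0.97 [ 218. -366.   37.] [360. 343.]
near_right 0.8 [ 319. -121.   33.] [308. 265.]
near_right 0.73 [480.  61.  46.] [301. 205.]
far_middle 0.94 [ 322. -258.   -4.] [350. 303.]
far_middle 0.9 [395. -46.   0.] [307. 247.]
far_middle 0.88 [365. 336.   4.] [212. 196.]
rule 0.93 [ 550. -166.   48.] [379. 227.]
fixed_jaw 0.97 [ 450. -155.   41.] [352. 244.]
fixed_jaw 0.57 [549. 144.  -0.] [298. 197.]
fixed_jaw 0.51 [ 719. -197.   -2.] [420. 218.]
slide_jaw 0.55 [ 634. -181.   31.] [401. 220.]
rest 0.85 [ 551. -169.   -1.] [378. 240.]
rest 0.58 [476. 224.  37.] [262. 186.]
```

View pics/top.png

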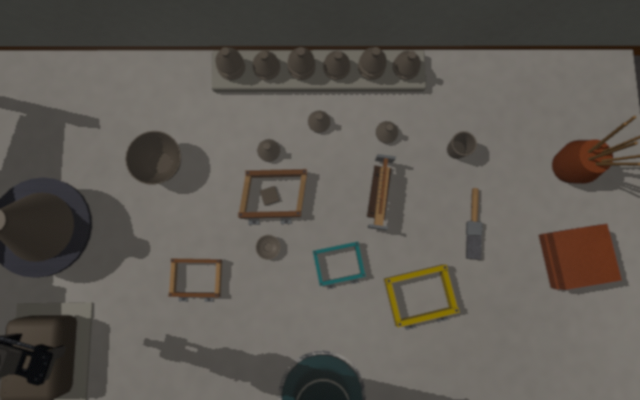

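View pics/side.png

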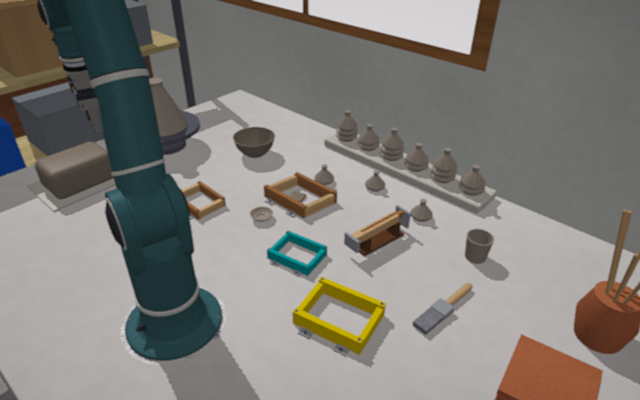

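Candidates for the frame in the top view are brown large (272,194), brown small (196,278), turquoise (340,264) and yellow (422,295). The last two are excluded by colour, so it is the larger brown one at (272,194), with the tile inside. The rule on its rest is at (380,192), with its sliding jaw at the far end (385,160). The far rail looks shifted to the right. Next I take one close look from above with the wrist camera.

```bash
cat >> h.py <<'E'
from scipy.spatial.transform import Rotation as Ro
def down(yaw):  # tool x axis along world yaw, z down
    return (Ro.from_euler('z',yaw)*Ro.from_euler('x',np.pi)).as_rotvec()
def fproj(X,info):
    c=np.array(info['R'])@np.array(X,float)+np.array(info['t']);K=np.array(info['camera_matrix'])
    th=np.arctan2(np.hypot(c[0],c[1]),c[2]);ph=np.arctan2(c[1],c[0])
    return np.array([K[0,2]+K[0,0]*th*np.cos(ph),K[1,2]+K[1,1]*th*np.sin(ph)])
def fray(uv,info,z):
    K=np.array(info['camera_matrix']);R=np.array(info['R']);t=np.array(info['t'])
    a=np.array([(uv[0]-K[0,2])/K[0,0],(uv[1]-K[1,2])/K[1,1]]);th=np.linalg.norm(a)
    d=R.T@np.r_[a/th*np.sin(th),np.cos(th)]; o=-R.T@t
    return o+d*(z-o[2])/d[2]
E
python3 - <<'E'
from h import *
o=robot.observe(); print(o['t'],o['tcp_pos'],Ro.from_rotvec(o['tcp_rot']).as_matrix().round(2).tolist(),o['joints'])
for y in [-2.5,-1.6,-.9,0,.9,1.6,2.5,3.1]:
    q=kin.ik([540,80,330],down(y)); print(y,None if q is None else np.round(q,2))
robot.movep([520,130,300],down(0) if kin.ik([520,130,300],down(0)) is not None else o['tcp_rot'])
for nm,pos in [('w1',None),('w2',[540,-150,250])]:
    if pos: robot.movep(pos,down(0))
    i=viewer.camera_info('wrist'); snap('wrist',nm+'.png')
    C=-np.array(i['R']).T@np.array(i['t']); print(nm,'cam',C.round(0),np.array(i['R']).round(2).tolist(),np.array(i['camera_matrix']).round(0).tolist(),robot.observe()['tcp_pos'].__repr__())
    for n in ['frame','near_left','near_right','far_middle','rule','fixed_jaw','slide_jaw','rest']:
        for r in viewer.pinpoint(n,'wrist')[:3]:
            p=toworld(r['at'],i); print(n,round(r['confidence'],2),p.round(1),fproj(p,i).round(0))
print(robot.observe()['t'])
E
```

```text
1.2 [178.91925064 624.87635955 214.57951847] [[-0.96, 0.28, 0.0], [0.28, 0.96, -0.0], [-0.0, -0.0, -1.0]] [-1.33499113  0.4674951  -0.01161617  1.60273867  0.00601842  1.07139745
 -0.05630403]
-2.5 [-0.51  0.19  0.35  1.74 -0.07  1.23  2.07]
-1.6 [ 0.74  0.51 -1.3   1.66  0.5   1.36  2.47]
-0.9 [-1.24  0.42  1.37  1.77 -0.43  1.31 -2.23]
0 [-0.89  0.22  0.82  1.76 -0.17  1.24 -1.6 ]
0.9 [-0.78  0.2   0.67  1.75 -0.13  1.23 -0.74]
1.6 [-0.73  0.2   0.61  1.75 -0.12  1.23 -0.06]
2.5 [-0.66  0.19  0.53  1.75 -0.1   1.23  0.82]
3.1 [-0.6   0.19  0.46  1.74 -0.09  1.23  1.41]
w1 cam [597. 131. 469.] [[0.0, -1.0, -0.0], [-0.96, -0.0, 0.27], [-0.27, 0.0, -0.96]] [[310.0, 0.0, 314.0], [0.0, 310.0, 202.0], [0.0, 0.0, 1.0]] array([519.81383027, 131.01381516, 299.77825176])
frame 0.33 [540.6 145.6  -2.5] [305. 153.]
near_left 0.94 [472.  226.6  37.3] [249. 203.]
near_left 0.77 [292.    2.5  30.1] [388. 303.]
near_right 0.96 [479.1  52.9  38.2] [368. 199.]
near_right 0.7 [263.6 273.1  28.6] [234. 314.]
near_right 0.42 [756.6   6.5   1. ] [396.  18.]
far_middle 0.89 [390.6 -37.7  -4. ] [412. 242.
[... 529 characters left out ...]
9.7] [345. 381.]
near_left 0.56 [469.6 224.4  38.5] [ 85. 225.]
near_left 0.54 [ 674.6 -392.8   -1.2] [481.  87.]
near_right 0.77 [478.9  57.8  40.2] [168. 223.]
near_right 0.76 [ 214.3 -364.8   37.2] [434. 360.]
near_right 0.57 [ 314.4 -119.    29.4] [295. 321.]
far_middle 0.83 [599.8 143.2  -1.5] [125. 138.]
far_middle 0.72 [361.3 336.1  -4. ] [ 72. 267.]
far_middle 0.66 [390.5 -40.8  -3.1] [245. 268.]
rule 0.7 [ 718.3 -195.7   -5.6] [349.  45.]
rule 0.61 [ 548.5 -171.1   44.4] [333. 173.]
fixed_jaw 0.82 [ 446.6 -153.5   36.5] [318. 246.]
slide_jaw 0.88 [ 632.3 -183.9   28.9] [343. 105.]
rest 0.79 [ 5.47e+02 -1.64e+02  1.00e-01] [326. 168.]
rest 0.4 [ 630.8 -179.2   26.8] [339. 106.]
5.375
```

```bash
python3 - <<'E'
import cv2
a=cv2.imread('pics/w1.png')[90:230,225:395]; cv2.imwrite('pics/c1.png',cv2.resize(a,None,fx=4,fy=4,interpolation=2)); 
a=cv2.imread('pics/w2.png')[85:265,280:380]; cv2.imwrite('pics/c2.png',cv2.resize(a,None,fx=3,fy=3,interpolation=2)); 
E
```

```text
(no output)
```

View pics/c1.png

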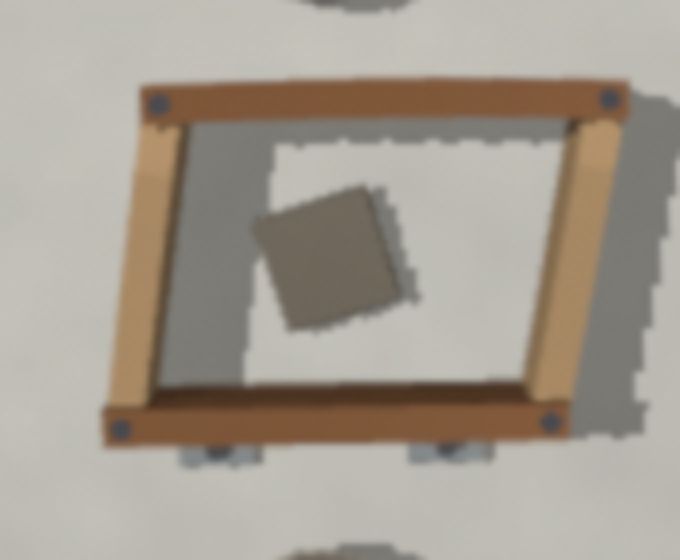

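View pics/c2.png

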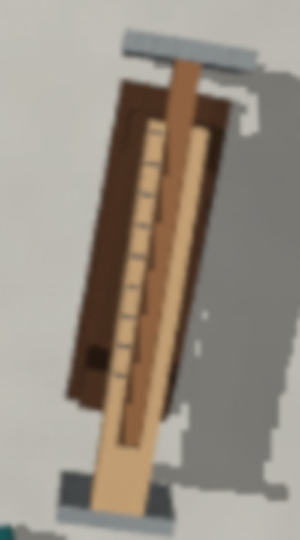

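```bash
python3 - <<'E'
from h import *
i=None
# reconstruct w1 camera info
class D(dict):pass
import math
j=viewer.camera_info('wrist')
C2=-np.array(j['R']).T@np.array(j['t']); o=robot.observe()
off=Ro.from_rotvec(o['tcp_rot']).as_matrix().T@(C2-o['tcp_pos']); print('off',off.round(1))
R=np.array(j['R']); C1=np.array([519.81,131.01,299.78])+Ro.from_rotvec(o['tcp_rot']).as_matrix()@off
i={'R':R,'t':-R@C1,'camera_matrix':j['camera_matrix']}
P={}
for n,(u,v),z in [('NL',(103,447),40),('NR',(570,438),40),('FL',(141,87),40),('FR',(629,82),40),('tabL',(220,455),4),('tabR',(450,452),4),('tile',(330,258),10)]:
    P[n]=fray((225+(u-1.5)/4,90+(v-1.5)/4),i,z); print(n,P[n].round(1))
print('yaw near',math.atan2(*(-(P['NL']-P['NR'])[:2]*[1,-1])),'far',math.atan2(*(-(P['FL']-P['FR'])[:2]*[1,-1])))
for n,(u,v),z in [('fjL',(57,521),69),('fjR',(173,533),69),('sjL',(122,53),69),('sjR',(256,72),69),('barL',(90,510),69),('barR',(147,515),69),('barFL',(148,122),69),('barFR',(210,127),69),('base?',(122,82),8),('base2',(230,100),8),('base3',(68,398),8)]:
    print(n,fray((280+(u-1)/3,85+(v-1)/3),j,z).round(1))
y=-.155
for a in [y, y+np.pi]:
    print(a,np.round(kin.ik([547,-169,60],down(a)),2))
for p,a in [([545,140,60],-.96),([545,140,60],.87)]:
    for b in [a,a+np.pi,a-np.pi]:
        q=kin.ik(p,down(b)); print(p,b,None if q is None else np.round(q,2))
E
```

```text
off [  76.8    0.4 -168.9]
NL [475.8 223.8  40. ]
NR [479.4  54.   40. ]
FL [604.7 205.8  40. ]
FR [607.4  37.1  40. ]
tabL [462.4 184.9   4. ]
tabR [463.8  94.9   4. ]
tile [540.4 141.3  10. ]
yaw near 0.021340463465358398 far 0.01588990286268588
fjL [ 444.1 -130.5   69. ]
fjR [ 438.5 -179.2   69. ]
sjL [ 632.8 -156.6   69. ]
sjR [ 626.6 -206.8   69. ]
barL [ 449.4 -144.3   69. ]
barR [ 447.  -168.1   69. ]
barFL [ 606.9 -166.4   69. ]
barFR [ 605.3 -189.7   69. ]
base? [ 622.7 -157.8    8. ]
base2 [ 615.5 -205.3    8. ]
base3 [ 478.  -133.3    8. ]
-0.155 [-0.31  0.65  0.73  1.94 -0.6   0.79 -0.96]
2.9865926535897933 [ 0.15  0.54  0.12  1.91 -0.09  0.7   1.74]
[545, 140, 60] -0.96 [-0.94  0.68  0.85  1.97 -0.7   0.82 -2.22]
[545, 140, 60] 2.181592653589793 [-0.52  0.54  0.26  1.94 -0.21  0.69  0.49]
[545, 140, 60] -4.101592653589793 [-0.52  0.54  0.26  1.94 -0.21  0.69  0.49]
[545, 140, 60] 0.87 [-0.7   0.57  0.51  1.95 -0.41  0.72 -0.65]
[545, 140, 60] 4.011592653589793 [ 0.56  1.08 -1.33  1.87  1.14  1.23  1.26]
[545, 140, 60] -2.271592653589793 [ 0.56  1.08 -1.33  1.87  1.14  1.23  1.26]
```

The large brown frame at (272,194) is confirmed. Crop c1 shows two tabs, the tile inside, and the far rail shifted about 19.5 mm to the right (far-left corner at (141,87), near-left at (103,447)). Crop c2 shows the rule on its rest at yaw ≈ −0.14, with the sliding jaw at the top. I'll grasp the rule now.

```bash
python3 - <<'E'
from h import *
a=-.14; g=[547.5,-169.5]
robot.movep(g+[120],down(a)); grip(0.45)
robot.servo_line(g+[39],feed=100)
o=robot.observe(); print('pre',o['contact_force'])
grip(0.0,45); robot.hold(.2)
o=robot.observe(); print('g',o['t'],o['grip_width']*92,o['grip_force'],o['contact_force'],o['tcp_pos'])
robot.servo_line(g+[135],feed=150); robot.hold(.2)
o=robot.observe(); print('lift',o['t'],o['grip_width']*92,o['contact_force'],o['wrist_torque'],o['joints'].round(2))
i=viewer.camera_info('wrist'); snap('wrist','w3.png')
for n in ['rule','fixed_jaw','slide_jaw']:
    for r in viewer.pinpoint(n,'wrist')[:2]:
        p=toworld(r['at'],i); print(n,round(r['confidence'],2),(Ro.from_euler('z',-a).as_matrix()@(p-o['tcp_pos'])).round(1))
E
```

```text
pre [ 1.21427155 -0.99438425 -0.52991643]
g 8.4083 21.786014780714183 44.99928295612335 [-0.55280439  1.56857621  4.69516976] [ 547.88995727 -169.32550516   39.49848233]
lift 9.4 21.70931815128474 [ 0.09637219 -0.47444772 -2.26411578] [-0.03447203  0.09902546 -0.03457838] [-0.37  0.54  0.82  1.9  -0.5   0.91 -1.02]
rule 0.82 [-2.5  2.5  5.4]
rule 0.44 [ -53.3 -273.  -137. ]
fixed_jaw 0.37 [-1.7 -1.   4.3]
slide_jaw 0.67 [ 86.2  -3.6 -12. ]
```

```bash
cat >> h.py <<'E'
DZ=6.  # underside above TCP
def fu(u,n=4):
    f=[]
    for _ in range(n):
        robot.hold(.03); f.append(robot.observe()['contact_force'])
    f=np.mean(f,0); return f[:2]@u, f
def diag(N,F):
    N=np.array(N);F=np.array(F); th=np.arctan2(*(F-N)[::-1]); u=(F-N)/np.linalg.norm(F-N)
    P=lambda xy,under:[xy[0],xy[1],under-DZ]
    robot.servo_line(P(F-75*u,140),feed=250,rotation=down(th))
    robot.servo_line(P(F-75*u,59),feed=120); robot.hold(.1)
    f0,v=fu(u); print('free',v.round(2))
    robot.servo_line(P(N+91*u,59),feed=80); robot.hold(.1)
    f1,v=fu(u); print('pulled',round(f1-f0,2),v.round(2))
    robot.servo_line(P(N+91*u,43),feed=50); robot.hold(.1)
    f1,v=fu(u); print('lowered',round(f1-f0,2),v.round(2))
    k=-9.; ref=f1; log=[]
    while k<8:
        k+=1.0 if k<-4 else .5
        robot.servo_line(P(N+(100+k)*u,43),feed=20)
        f,v=fu(u,3); log.append((k,round(f-f0,2)))
        if f<ref-2.5: break
    robot.hold(.35); f,v=fu(u); o=robot.observe()
    c=o['tcp_pos'][:2]@u-N@u-100
    print(log); print('held',round(f-f0,2),v.round(2),'fixed face rel N',round(c,2),'t',o['t'])
    return u,f0
E
python3 - <<'E'
from h import *
diag([475.8,223.8],[607.4,37.1])
i=viewer.camera_info('wrist'); snap('wrist','w4.png')
for n in ['slide_jaw','fixed_jaw']:
    for r in viewer.pinpoint(n,'wrist')[:2]:
        p=toworld(r['at'],i); print(n,round(r['confidence'],2),p.round(1))
cv2.imwrite('pics/c4.png',cv2.resize(cv2.imread('pics/w4.png')[:,120:520],None,fx=1.5,fy=1.5))
E
```

```text
free [ 0.21 -0.19 -1.82]
pulled 3.34 [ 2.15 -2.91 -1.97]
lowered 3.64 [ 2.53 -3.01 -3.86]
[(-8.0, np.float64(2.94)), (-7.0, np.float64(3.39)), (-6.0, np.float64(3.23)), (-5.0, np.float64(2.98)), (-4.0, np.float64(2.94)), (-3.5, np.float64(2.96)), (-3.0, np.float64(3.05)), (-2.5, np.float64(3.13)), (-2.0, np.float64(3.22)), (-1.5, np.float64(3.43)), (-1.0, np.float64(2.72)), (-0.5, np.float64(2.55)), (0.0, np.float64(2.49)), (0.5, np.float64(2.06)), (1.0, np.float64(1.34)), (1.5, np.float64(-1.14))]
held -2.91 [-1.64  2.06 -2.24] fixed face rel N 0.99 t 19.8333
slide_jaw 0.84 [608.3  35.8  27.8]
```

View pics/c4.png

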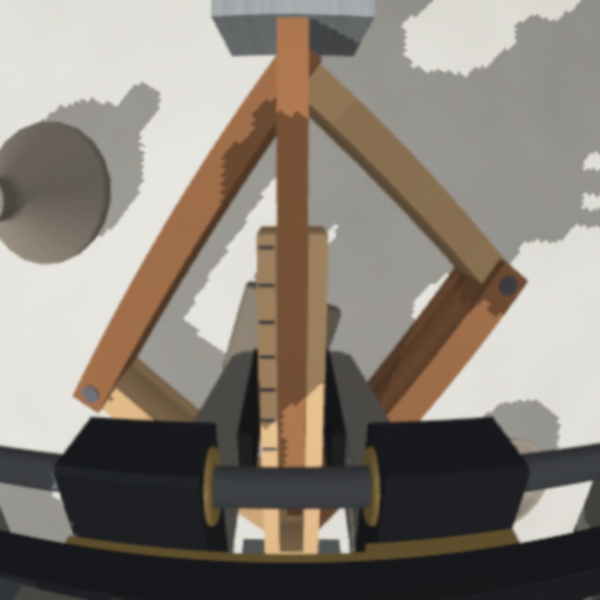

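First diagonal: the sliding jaw sits centred behind the far-right corner (290,55), and the fixed jaw presses with about 6 N. I'll unhook it and measure the second diagonal.

```bash
cat >> h.py <<'E'
def undiag(N,F):
    N=np.array(N);F=np.array(F); u=(F-N)/np.linalg.norm(F-N)
    for xy,z,v in [(N+91*u,43,60),(N+91*u,60,80),(F-75*u,60,120),(F-75*u,140,150)]:
        robot.servo_line([*xy,z-DZ],feed=v)
E
python3 - <<'E'
from h import *
undiag([475.8,223.8],[607.4,37.1])
diag([479.4,54.],[604.7,205.8])
i=viewer.camera_info('wrist'); snap('wrist','w5.png')
for n in ['slide_jaw','fixed_jaw']:
    for r in viewer.pinpoint(n,'wrist')[:2]:
        p=toworld(r['at'],i); print(n,round(r['confidence'],2),p.round(1))
cv2.imwrite('pics/c5.png',cv2.resize(cv2.imread('pics/w5.png')[:,120:520],None,fx=1.5,fy=1.5))
E
```

```text
free [ 0.05 -0.09 -1.86]
pulled 2.12 [ 1.32  1.61 -2.13]
lowered 2.0 [ 1.09  1.64 -2.97]
[(-8.0, np.float64(2.64)), (-7.0, np.float64(2.69)), (-6.0, np.float64(2.47)), (-5.0, np.float64(2.73)), (-4.0, np.float64(2.15)), (-3.5, np.float64(1.58)), (-3.0, np.float64(1.76)), (-2.5, np.float64(2.04)), (-2.0, np.float64(2.27)), (-1.5, np.float64(1.37)), (-1.0, np.float64(1.56)), (-0.5, np.float64(2.19)), (0.0, np.float64(1.59)), (0.5, np.float64(1.62)), (1.0, np.float64(-0.62))]
held -1.69 [-1.41 -1.07 -2.2 ] fixed face rel N 0.73 t 32.275
slide_jaw 0.8 [609.2 205.   23.9]
fixed_jaw 0.94 [477.8  53.6  32. ]
```

View pics/c5.png

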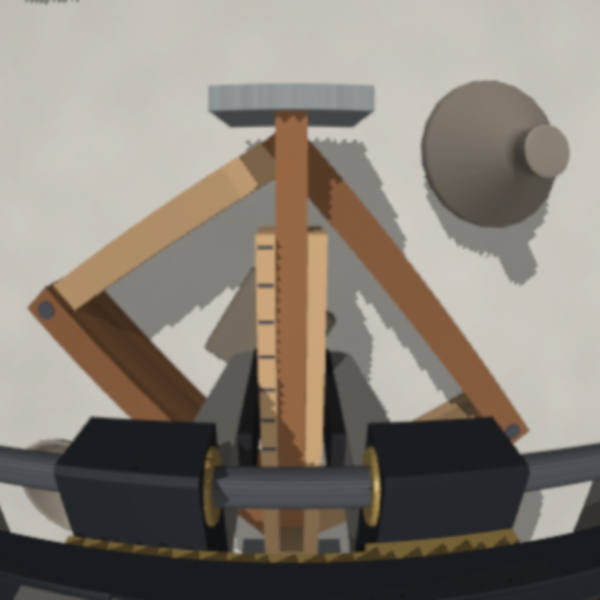

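```bash
python3 - <<'E'
from h import *
o=robot.observe(); i=viewer.camera_info('wrist'); u=np.array([604.7-479.4,205.8-54]);u/=np.linalg.norm(u)
d=[]
for v in (55,126):
    p=fray((120+293/1.5,v/1.5),i,15.); d.append((p[:2]-o['tcp_pos'][:2])@u+100)
print('d1,d2',np.round(d,1),'s',(d[1]**2-d[0]**2)/680)
undiag([479.4,54.],[604.7,205.8])
a=-.14; g=[547.5,-169.5]
robot.servo_line(g+[135],feed=250,rotation=down(a))
i=viewer.camera_info('wrist'); snap('wrist')
for n in ['rule','slide_jaw','rest']:
    for r in viewer.pinpoint(n,'wrist')[:2]:
        p=toworld(r['at'],i); print(n,round(r['confidence'],2),p.round(1))
robot.servo_line(g+[60],feed=150)
z=44;
while z>37.5:
    z-=1; robot.servo_line(g+[z],feed=40); f=robot.observe()['contact_force']
    if f[2]>0.5: break
print(z,f)
grip(0.45); robot.hold(.1)
robot.servo_line(g+[150],feed=150)
i=viewer.camera_info('wrist'); snap('wrist','w6.png')
for n in ['rule','fixed_jaw','slide_jaw','rest','near_left','near_right','far_middle']:
    for r in viewer.pinpoint(n,'wrist')[:2]:
        p=toworld(r['at'],i); print(n,round(r['confidence'],2),p.round(1))
print(robot.observe()['t'])
E
```

```text
d1,d2 [226.9 196.7] s -18.81540069870926
rule 0.66 [ 545.5 -165.8  137.4]
slide_jaw 0.75 [ 632.1 -183.7  121.6]
39 [-2.16101717  0.41777617  4.36739849]
rule 0.76 [ 547.5 -167.9   45.2]
fixed_jaw 0.96 [ 448.3 -155.    34.8]
slide_jaw 0.95 [ 630.6 -185.3   26.4]
rest 0.56 [ 5.479e+02 -1.662e+02 -2.000e-01]
rest 0.43 [667.9 144.4   1.4]
near_left 0.67 [473.3 227.2  35.3]
near_right 0.94 [480.1  57.8  39.2]
near_right 0.77 [ 312.  -121.4   28.2]
far_middle 0.9 [601.2 143.4  -3.6]
39.9
```

The diagonals are about 227 and 197 mm, so s ≈ −19 mm. The rule is back on its rest. Next I'll touch the near rail's right end lightly with the shut fingers for reference, then push the far rail's right end until it lines up.

```bash
python3 - <<'E'
from h import *
Y=.0175; e=np.array([-np.sin(Y),np.cos(Y)])
grip(0.0,30)
def touch(x,y0,ymax,thr):
    robot.servo_line([x,y0,80],feed=250,rotation=down(Y)); robot.servo_line([x,y0,22],feed=120); robot.hold(.15)
    b=np.mean([robot.observe()['contact_force'] for _ in range(1)],0)@np.r_[e,0]
    y=y0
    while y<ymax:
        y+=1; robot.servo_line([x-(y-y0)*np.sin(Y),y,22],feed=25); robot.hold(.03)
        o=robot.observe(); f=o['contact_force'][:2]@e-b
        if f<-thr: print('touch',y,o['tcp_pos'].round(2),round(f,2),o['t']); return o['tcp_pos'],b
    print('none',y,f); return None,b
pn,b=touch(480.5,30,46,2.0)
if pn is not None:
    robot.servo_line([480.5,28,22],feed=80); robot.servo_line([480.5,28,60],feed=150)
pf,b=touch(604,11,30,2.0)
if pn is not None and pf is not None:
    yn=pn[:2]@e; yf=pf[:2]@e; print('s est',yf-yn)
robot.servo_line([604,11,22],feed=60); print(robot.observe()['t'])
E
```

```text
touch 41 [480.34  40.05  22.01] -5.25 45.55
touch 24 [603.81  22.93  22.06] -5.12 51.3917
s est -19.283920804021577
51.7583
```

```bash
python3 - <<'E'
from h import *
Y=.0175; x=lambda y:604-(y-11)*np.sin(Y); T=42.2
y=20; robot.servo_line([x(y),y,22],feed=60)
L=[]
while y<T+5:
    y+=2 if y<T-4 else .7
    robot.servo_line([x(y),y,22],feed=25); o=robot.observe(); L.append((round(y,1),o['tcp_pos'][1].round(1),o['contact_force'][1].round(1)))
    if o['contact_force'][1]<-21: print('high');break
    if o['tcp_pos'][1]>T-.2: break
print(L)
robot.servo_line([x(20),20,22],feed=80); robot.servo_line([x(20),15,180],feed=200)
robot.servo_line([540,80,280],feed=300)
i=viewer.camera_info('wrist'); snap('wrist','w7.png'); print(robot.observe()['t'])
import json; json.dump({k:np.array(i[k]).tolist() for k in ('R','t','camera_matrix')},open('i7.json','w'))
c=np.array([fproj([540,135,40],i)]).astype(int)[0]; print(c)
cv2.imwrite('pics/c7.png',cv2.resize(cv2.imread('pics/w7.png')[80:240,200:400],None,fx=4,fy=3.75,interpolation=2))
E
```

```text
[(22, np.float64(22.2), np.float64(0.3)), (24, np.float64(22.8), np.float64(-3.7)), (26, np.float64(23.0), np.float64(-6.7)), (28, np.float64(23.3), np.float64(-10.5)), (30, np.float64(24.3), np.float64(-11.6)), (32, np.float64(26.0), np.float64(-12.5)), (34, np.float64(27.8), np.float64(-12.9)), (36, np.float64(29.8), np.float64(-12.3)), (38, np.float64(31.8), np.float64(-12.7)), (40, np.float64(33.8), np.float64(-12.5)), (40.7, np.float64(34.4), np.float64(-12.7)), (41.4, np.float64(35.1), np.float64(-12.8)), (42.1, np.float64(35.7), np.float64(-11.9)), (42.8, np.float64(36.4), np.float64(-12.7)), (43.5, np.float64(37.1), np.float64(-12.0)), (44.2, np.float64(37.8), np.float64(-13.0)), (44.9, np.float64(38.5), np.float64(-12.2)), (45.6, np.float64(39.2), np.float64(-12.9)), (46.3, np.float64(39.9), np.float64(-13.3)), (47.0, np.float64(40.6), np.float64(-12.4)), (47.7, np.float64(41.3), np.float64(-13.1))]
59.4
[273 172]
```

View pics/c7.png

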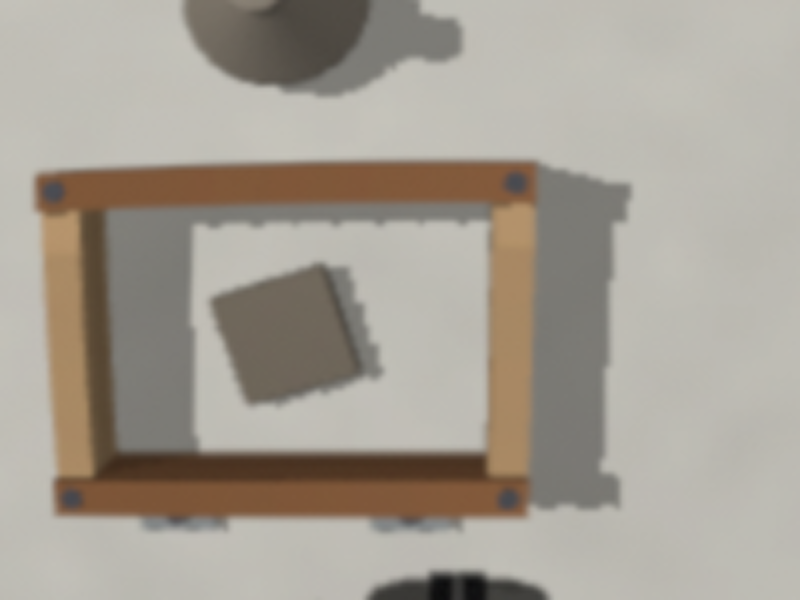

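```bash
python3 - <<'E'
from h import *
import json
i=json.load(open('i7.json'))
P=[fray((200+u/4,80+v/3.75),i,40)[:2] for u,v in [(55,517),(528,517),(36,174),(538,162)]]
d1=np.linalg.norm(P[0]-P[3]);d2=np.linalg.norm(P[1]-P[2]);print(np.round(P,1),d1,d2,'s',(d2**2-d1**2)/680)
o=robot.observe();print(o['t'],o['contact_force'].round(2))
E
```

```text
[[473.9 223.2]
 [478.   53.7]
 [604.2 223.3]
 [607.8  54.4]] 215.4819253317526 211.5095680433049 s -2.4943570159023
59.4 [ 0.42  0.2  -0.29]
```

Three estimates (touch −0.9, touch corrected for finger flex about −1.5, picture −2.5 mm) all put s within the 4 mm limit. The rule was seen lying on its rest, and the arm is clear of everything, so I'm handing in.

```bash
python3 -c "
from h import *
print(robot.job_done())"
```

```text
the job is handed in; nothing more can be done
None
```

I measured both diagonals (about 227 mm, then 197 mm), put the rule back on its rest, and pushed the far rail to about 1–2.5 mm from square; the job is handed in, though I did not re-measure with the rule after the push.

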